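# Open the battery door of the upturned kitchen scale

## Task

The kitchen scale lies upside down on the worktop for a change of batteries. With a fingertip, feel lightly along the smooth panel in front of its battery door for the flush release, press it in so that the door springs up, then push the door right back on its hinge until the bay stands wide open, and move clear. Nothing is to be gripped or lifted: leave the scale lying where it is, and do not disturb the two new batteries or the mug beside it.

Things in the scene. Friction and masses are not known exactly. Their poses are not given: they have to be found in the camera images.
- scale: Kitchen scale, white plastic, 184 x 252 mm, lying on its steel weighing plate, underside up; loose, about 1 kg. Origin: centre of its footprint on the worktop. x runs from the release panel (nearer the robot) towards the door's hinge, y along the panel, z up. Its flat upper face is 34 mm up; four 19 mm wide, 3 mm high feet stand on it near the corners.
- panel (a point): Middle of the smooth, rigid release panel, level with the scale's upper face; axes as the scale's. The panel is 40 mm wide (x) and 104 mm long (y). The release (see release) lies flush in it on its mid-line; its place along the panel is not given and differs each time: its centre is anywhere from -32 to +32 mm along y from this point.
- release (a joint): How far the release is pressed in (down), m: 0 out, 0.0045 fully in. A plain white rectangle, 37 mm (scale's x) by 30 mm (y), sunk 0.6 mm, 1.5 mm seam all round. It yields from about 2 N, takes about 5 N fully in and springs back. It lets the door go once 1.5 to 2.5 mm in; the fingertip must fit within its outline to get there.
- battery_door (a joint): Angle of the battery door, rad: 0 shut and flush, about 1.0 once the release has let it go (a spring lifts it in about a second and holds it there), 2.0 at its stop, leaning well back. The hinge is damped and turns at a light push (under 0.5 N at the edge); left short of upright (1.57) the door sinks back to 1.0, left past 1.75 it leans over to its stop by itself.
- door_edge (a point): Middle of the free edge of the battery door, on its outer face; moves with the door. The door is white, 119 mm long (scale's y), 55.5 mm from hinge to free edge, 3 mm thick. Shut, this edge is 25.5 mm from panel in the scale's +x, level with the upper face; at 1.0 rad it is about 47 mm above that face.
- hinge_line (a point): Middle of the door's hinge line, on the scale's upper face, 33 mm from the scale's centre towards +x; the hinge runs along the scale's y. The door swings up and over towards the scale's +x.
- battery_1_middle (a point): Middle of a loose battery, 15 mm across and 50 mm high, standing upright on the worktop beside the scale; not to be disturbed.
- battery_2_middle (a point): The same for the second battery.
- mug_middle (a point): Middle, 50 mm up, of a loose mug, 78 mm across and 101 mm high, standing behind the batteries on the worktop; not to be disturbed.

How it is judged:
By the outcome, as a careful person would: the job done as asked, in the order asked, and still so for the second after the job is handed in, with the robot touching nothing.
It also fails if it takes over 48 s, if anything falls off the work surface, if the arm or the gripper's body presses on something with over 40 N, if the wrist force passes 120 N, or if a joint passes its speed limit or range.

## Robot

A 7-joint arm with a two-finger parallel gripper is mounted at the origin on a cart in front of the work surface, level with it; the furniture and walls round the work are solid. World frame = base frame: x ahead of the robot, y to its left, z up, the work surface at z = 0. Lengths are in m, angles in rad, forces in N, time in s.
With the tool pointing down it reaches from about 0.35 to 0.9 m from the base axis. Payload 8.1 kg.
Tool frame: the origin (TCP) lies midway between the tips of the shut fingers; the grasp point (between the pads) lies 19 mm behind it; z points along the fingers, x is the direction in which the jaws open and shut, and the axes are right-handed (so a half turn about z gives the same grasp; the last joint's range is limited). The gripper opens to 92 mm and grips with 3 to 60 N. Pads are 19 mm wide; open, the fingers measure 130 mm over their backs; the gripper's body (75 mm by 190 mm) begins 47 mm behind the grasp point.
Start: joints at [-1.255, 0.434, 0.025, 1.573, -0.012, 1.134, -0.075], TCP at [0.254, 0.571, 0.227] pointing down, gripper open.
Joint ranges: [-2.62, 2.62], [-0.44, 2.09], [-1.27, 1.32], [0.08, 2.57], [-1.32, 4.46], [0.12, 2], [-2.74, 2.74]. Speed limits (rad/s): [2.22, 2.22, 3.01, 3.01, 3.14, 3.14, 3.14].

## Interface

Orientations are given as a rotation vector (axis times angle).
In Python, from cell import arm gives the robot as it stands. The module is installed in compiled form; this text tells all that it offers.
- The arm moves only by the tool play_rows, never from a script. Its argument "motion" is a list of rows, each a list of 7 numbers: the gripper's target within -1 to 1 (fully open at 1, half-way at 0, shut at -1), then the shift along the tool's x, y, z in mm, then the turn, a rotation vector about the tool's x, y, z in rad. In form: [[claw, tx, ty, tz, ax, ay, az], ...]. A call has 1 to 10 rows; each row is the pose to reach, as a shift and turn from the pose measured when the call began, along the tool's axes at that moment; what a row does not reach only later rows make up. A row lasts 1/10 s, in which the tool goes at most 50 mm and 8.59 degrees, less where a joint would pass 70% of its speed; a pose out of reach is approached as far as the arm can. A call with a gripper value outside its range is refused whole. The fingers move at their own pace and stop on an object; "force" is the grip in N (left out, the last holds). Time passes only in rows, so rows that repeat a pose let the fingers close. It gives the time, the measured TCP pose, the force and the opening at its end, in the units of the state.
- arm.observe(): the state, without advancing time (a new reading comes with each control period).
- arm.get_image(name): name is "scene" or "top"; returns a dict with "img" (384x512x3 uint8, blue, green, red), "depth" (384x512 float32, m along the optical axis (not along the pixel's ray), 0 where there is no reading), "K" (3x3 intrinsics, pixels), "k1" (the pictures are not rectified: a ray, as slopes to the right and down, at radius r is drawn at 1 + k1 r^2 times it, then the intrinsics apply), "rvec" (rotation vector, rad) and "tvec" (3), from world to camera coordinates, as OpenCV has them. Camera axes: x right, y down, z forward; pixel columns grow to the right and rows downward; lengths in m; the calibration is good to about 2 mm. A picture is of the moment at which its call begins.
- arm.sign_off(): hands the job in, once; it reports no verdict.
Trained networks look in a picture, given as the dict that the camera call returned (one of the last four; its "shot" number tells which), for a name from the list of things; names that differ only in an ending like _2 or _b are one class to them, and where a whole thing is asked for, a point or a joint stands for the part that bears it (a point fixed in the world has none). Each returns a list of dicts, best first, with "score" (0 to 1); they miss things now and then, are a little off and sometimes report something else, mostly with a low value. They report only what shows in the picture. A call takes as long as a camera call.
- arm.look_for(picture, query): "box" ([left, top, width, height] as shares, 0 to 1, of the picture: columns of its width, rows of its height, round what is visible of it).
The state is a dict: "clock": time; "joints": joint angles; "dq": joint speeds; "joint_efforts": joint torques, N m; "position": TCP position; "ee_rot": TCP orientation; "force": force on the tool from outside, world axes, zero at the start; "ft_torque": the same for the moment, N m; "width": opening from 0.0 (shut) to 1.0 (fully open).
Only numpy, scipy, OpenCV 4.12 (cv2) and the standard library are available. Lean on these libraries where they do the work, as an engineer would, in place of code of your own. Each camera call takes 0.05 s, during which the arm holds its last target. There are 200 camera calls.

## Working session

There is one attempt and no reset: what is moved stays moved. The work goes in short steps, Python scripts to look and compute and a tool call to move; the robot and the scene stay as the last step left them, time stands still between calls to the robot, and variables do not carry over. Pictures are saved under pics/ and viewed, on a budget of 10 in all, crops included, one or two more only if the job needs it, and the job is handed in when it is done.

Besides the shell and the picture viewer there is one more tool, called after ">>>" in YAML: its name, and indented under it one key for each argument. play_rows: Moves the arm, as the interface text tells. Its arguments: {"type":"object","properties":{"motion":{"type":"array"},"force":{"type":"number"}},"required":["motion"]}

```bash
mkdir -p pics; cat > h.py <<'E'
import numpy as np, cv2
from cell import arm
def cloud(d):
    K=d["K"];h,w=d["depth"].shape
    v,u=np.mgrid[0:h,0:w].astype(float)
    k=np.array([d["k1"],0,0,0,0],float)
    n=cv2.undistortPoints(np.stack([u.ravel(),v.ravel()],1)[:,None],K,k)[:,0]
    z=d["depth"].ravel()
    P=np.c_[n*z[:,None],z]
    R=cv2.Rodrigues(np.array(d["rvec"],float))[0]
    W=(P-np.array(d["tvec"]).ravel())@R
    W[z<=0]=np.nan
    return W.reshape(h,w,3)
def proj(d,p):
    return cv2.projectPoints(np.array(p,float).reshape(-1,1,3),np.array(d["rvec"],float),np.array(d["tvec"],float),d["K"],np.array([d["k1"],0,0,0,0],float))[0][:,0]
E
python3 - <<'E'
from h import *
s=arm.observe();print(s)
for n in("top","scene"):
    d=arm.get_image(n);cv2.imwrite(f"pics/{n}1.png",d["img"]);np.save(f"{n}.npy",d,allow_pickle=True)
    C=cloud(d)
    for q in("scale","panel","battery_door","battery_1_middle","mug_middle","release"):
        for r in arm.look_for(d,q)[:2]:
            b=np.array(r["box"])*[512,384,512,384];c=b[:2]+b[2:]/2
            print(n,q,round(r["score"],2),b.round(),C[int(c[1]),int(c[0])].round(3))
E
```

```text
{'clock': 0.0, 'joints': array([-1.25459002,  0.43522878,  0.02499979,  1.57410915, -0.01160598,
        1.13406097, -0.0751044 ]), 'dq': array([ 5.44392351e-04,  4.62316051e-04, -1.23225681e-03,  9.60275081e-04,
       -1.96366542e-04, -4.39810124e-04, -7.52259538e-05]), 'joint_efforts': array([ 2.88835008e-05, -6.67855597e+01,  9.85022597e-01, -3.14459968e+01,
       -6.05361094e-02,  4.27544920e-02,  1.52232919e-04]), 'position': array([0.25401551, 0.57045915, 0.22593706]), 'ee_rot': array([ 2.63392031e+00,  1.71043451e+00, -2.04484505e-03]), 'force': array([-0.33274974,  1.05896605, -0.9104207 ]), 'ft_torque': array([ 0.01122476, -0.01419999,  0.032423  ]), 'width': 1.0026962897941176}
top scale 0.69 [261. 162. 108.  85.] [0.516 0.112 0.036]
top panel 0.86 [259. 162. 111.  83.] [0.518 0.112 0.034]
top battery_door 0.66 [293. 187.  49.  29.] [0.523 0.107 0.034]
top battery_1_middle 0.59 [250. 206.   3.   5.] [0.508 0.266 0.048]
top mug_middle 0.72 [172. 148.  50.  39.] [0.618 0.399 0.008]
top mug_middle 0.36 [291. 185.  51.  31.] [0.526 0.106 0.033]
top release 0.59 [299. 211.  13.  16.] [0.483 0.134 0.029]
scene scale 0.97 [233. 208. 153. 108.] [0.495 0.065 0.037]
scene panel 0.58 [232. 208. 156. 108.] [0.495 0.065 0.037]
scene battery_door 0.56 [285. 228.  54.  35.] [0.531 0.099 0.036]
scene mug_middle 0.67 [227. 141.  49.  57.] [0.591 0.365 0.067]
scene release 0.57 [264. 240.  25.  13.] [0.478 0.134 0.036]
```

View pics/top1.png

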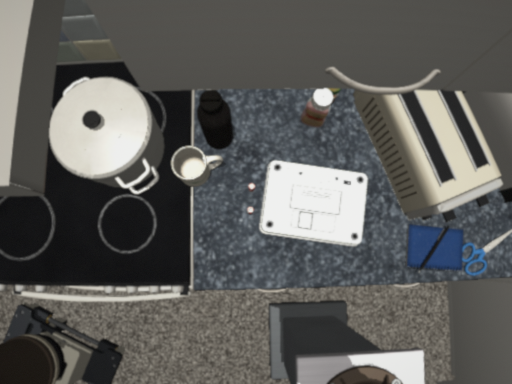

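View pics/scene1.png

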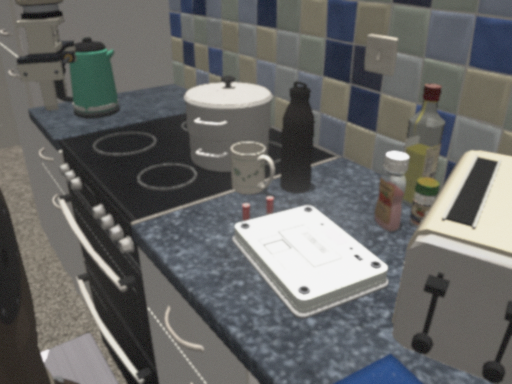

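The top view shows the scale at about (315,203), with a square outline, probably the release, near (305,220). The batteries are at (251,186) and (250,210), and the mug is at (190,165). Next I'll fit the scale pose and look closer.

```bash
python3 - <<'E'
from h import *
d=np.load("top.npy",allow_pickle=True).item();C=cloud(d)
sub=C[150:255,250:380].reshape(-1,3)
m=(sub[:,2]>.026)&(sub[:,2]<.045)&(sub[:,1]<.25);p=sub[m]
r=cv2.minAreaRect((p[:,:2]*1000).astype(np.float32));print(r,np.median(p[:,2]))
box=cv2.boxPoints(r);print(box.round())
for u,v in((251,186),(250,210)):
    q=C[v-6:v+7,u-6:u+7].reshape(-1,3);q=q[q[:,2]>.03];print("bat",len(q),np.median(q,0).round(3) if len(q) else 0)
q=C[140:190,165:225].reshape(-1,3);q=q[q[:,2]>.085];print("mug",q.min(0),q.max(0))
im=d["img"][155:252,252:378];cv2.imwrite("pics/crop1.png",cv2.resize(im,None,fx=6,fy=6,interpolation=cv2.INTER_CUBIC))
E
```

```text
((551.0944213867188, 90.60244750976562), (267.99652099609375, 239.40553283691406), 80.5062255859375) 0.033126706872471795
[[411. -22.]
 [647. -61.]
 [691. 203.]
 [455. 243.]]
bat 34 [0.56  0.262 0.047]
bat 32 [0.503 0.266 0.048]
mug [0.56853008 0.33558149 0.08520722] [0.6464829  0.44349909 0.10394663]
```

View pics/crop1.png

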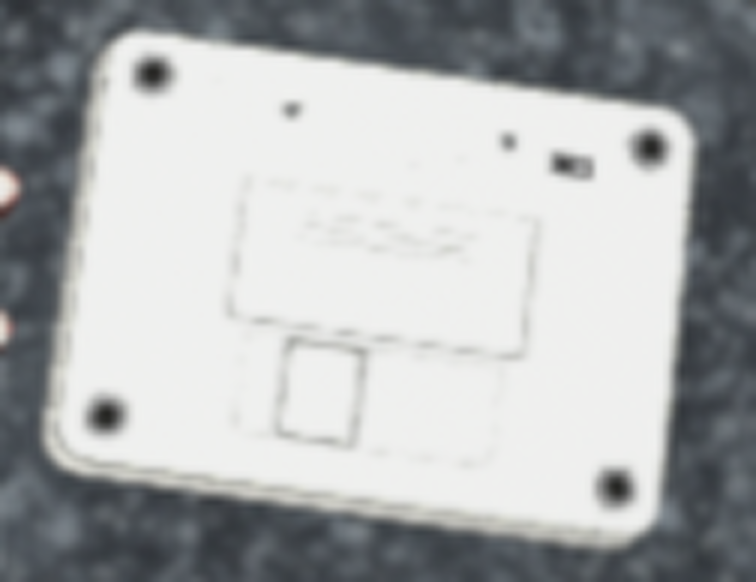

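The crop shows the release outline, centred at about crop (321,392), left of the panel's middle. The door outline has corners (245,178), (540,218), (523,356) and (230,318), and the four feet are clear too.

```bash
python3 - <<'E'
from h import *
d=np.load("top.npy",allow_pickle=True).item()
def W(c,z):
    c=np.array(c,float); px=(c+.5)/6-.5+[252,155]
    n=cv2.undistortPoints(px[:,None],d["K"],np.array([d["k1"],0,0,0,0.]))[:,0]
    R=cv2.Rodrigues(np.array(d["rvec"],float))[0];t=np.array(d["tvec"]).ravel()
    o=-R.T@t;r=np.c_[n,np.ones(len(n))]@R
    return (o+r*((z-o[2])/r[:,2])[:,None])*1000
f=W([(152,74),(649,148),(106,415),(615,488)],.037)
rel=W([(288,340),(367,350),(355,446),(277,434)],.0335);door=W([(245,178),(540,218),(523,356),(230,318)],.034)
print(f.round(1),f.mean(0));print(rel.round(1),rel.mean(0));print(door.round(1),door.mean(0))
yax=(f[0]-f[1]+f[2]-f[3])[:2];print("yaw",np.arctan2(-yax[0],yax[1]))
yd=(door[0]-door[1]+door[3]-door[2])[:2];print("yaw door",np.arctan2(-yd[0],yd[1]))
a=np.arctan2(-yax[0],yax[1]);ex=np.array([np.cos(a),np.sin(a)]);ey=np.array([-ex[1],ex[0]])
c0=f.mean(0)[:2]
for n,p in(("rel",rel),("door",door)):
  q=p[:,:2]-c0;print(n,np.c_[q@ex,q@ey].round(1),(q.mean(0)@ex).round(1),(q.mean(0)@ey).round(1))
from scipy.spatial.transform import Rotation as Ro
print(Ro.from_rotvec(arm.observe()["ee_rot"]).as_matrix().round(3))
E
```

```text
[[608.  198.9  37. ]
 [574.5  -3.8  37. ]
 [470.5 221.1  37. ]
 [437.   18.7  37. ]] [522.50284435 108.74699032  37.        ]
[[499.3 147.3  33.5]
 [494.6 115.7  33.5]
 [456.4 122.1  33.5]
 [461.9 153.1  33.5]] [478.03746235 134.55654481  33.5       ]
[[565.2 162.3  34. ]
 [546.8  42.5  34. ]
 [490.8  52.6  34. ]
 [508.5 170.4  34. ]] [527.83515473 106.94336705  34.        ]
yaw -0.16401025697096736
yaw door -0.1504030142918009
rel [[-29.2  34.3]
 [-28.6   2.3]
 [-67.4   2.4]
 [-67.1  33.9]] -48.1 18.2
door [[ 33.4  59.8]
 [ 34.8 -61.4]
 [-22.1 -60.6]
 [-23.9  58.5]] 5.6 -0.9
[[ 0.407  0.914  0.   ]
 [ 0.914 -0.407  0.   ]
 [ 0.     0.    -1.   ]]
```

>>> play_rows:
  motion:
    - [1, -321, 329, 40, 0, 0, 1.316]
    - [1, -321, 329, 40, 0, 0, 1.316]
    - [1, -321, 329, 40, 0, 0, 1.316]
    - [1, -321, 329, 40, 0, 0, 1.316]
    - [1, -321, 329, 40, 0, 0, 1.316]
    - [1, -321, 329, 40, 0, 0, 1.316]
    - [1, -321, 329, 40, 0, 0, 1.316]
    - [1, -321, 329, 40, 0, 0, 1.316]
    - [1, -321, 329, 40, 0, 0, 1.316]
    - [1, -321, 329, 40, 0, 0, 1.316]

```text
clock: 1.7
position: [0.4256, 0.1386, 0.1869]
ee_rot: [3.129, -0.274, 0.002]
force: [-0.6, 1.4, 0.5]
width: 0.997
```

>>> play_rows:
  motion:
    - [1, 0, 0, 0, 0, 0, 0]
    - [1, 0, 0, 0, 0, 0, 0]

```text
clock: 1.9
position: [0.4255, 0.139, 0.187]
ee_rot: [3.129, -0.274, 0.002]
force: [0.1, 0.0, 0.4]
width: 1.0
```

>>> play_rows:
  motion:
    - [1, -3, -4, 40, 0, 0, -0.014]
    - [1, -3, -4, 80, 0, 0, -0.014]
    - [1, -3, -4, 120, 0, 0, -0.014]
    - [1, -3, -4, 135, 0, 0, -0.014]
    - [1, -3, -4, 135, 0, 0, -0.014]
    - [1, -3, -4, 135, 0, 0, -0.014]

```text
clock: 2.5
position: [0.4233, 0.1447, 0.0523]
ee_rot: [3.131, -0.248, 0.001]
force: [0.7, 0.5, 0.7]
width: 0.999
```

```bash
python3 - <<'E'
from h import *
s=arm.observe();print(s["position"],s["ee_rot"],s["force"])
o=[]
for n,(a,b,c,e),f in(("top",(150,260,245,385),5),("scene",(180,330,210,400),4)):
    d=arm.get_image(n);im=d["img"].copy()
    print(n,proj(d,[[.478,.1345,.0335]]).round(1))
    im=cv2.resize(im[a:b,c:e],None,fx=f,fy=f,interpolation=cv2.INTER_CUBIC);o.append(im[:, :])
h=300
o=[cv2.resize(i,(int(i.shape[1]*h/i.shape[0]),h)) for i in o]
w=max(i.shape[1] for i in o);cv2.imwrite("pics/c2.png",np.vstack([np.pad(i,((0,0),(0,w-i.shape[1]),(0,0))) for i in o]))
E
```

```text
[0.42327244 0.14471928 0.05229585] [ 3.13141991e+00 -2.47914041e-01  1.09019896e-03] [0.7100873  0.48396743 0.74235507]
top [[305.2 220. ]]
scene [[275.9 246.8]]
```

View pics/c2.png

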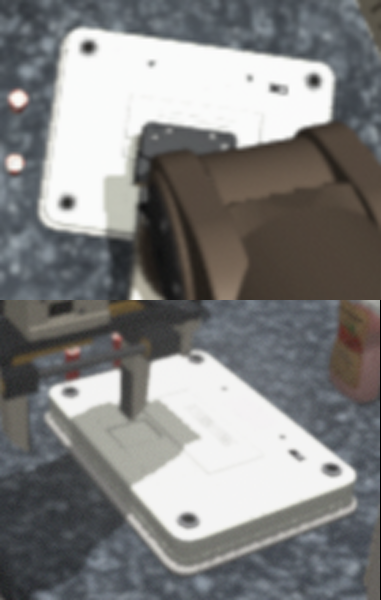

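The fingertip, at about (130,410) in the scene crop, stands over the release outline and the other finger is off the scale's edge. I'll touch down lightly.

>>> play_rows:
  motion:
    - [1, 0, 0, 10, 0, 0, 0]
    - [1, 0, 0, 16, 0, 0, 0]
    - [1, 0, 0, 16, 0, 0, 0]

```text
clock: 2.9
position: [0.4237, 0.1445, 0.0366]
ee_rot: [-3.131, 0.249, -0.003]
force: [-0.4, -1.1, 0.0]
width: 1.003
```

>>> play_rows:
  motion:
    - [1, 0, 0, 0.5, 0, 0, 0]
    - [1, 0, 0, 1, 0, 0, 0]
    - [1, 0, 0, 1.5, 0, 0, 0]
    - [1, 0, 0, 1.5, 0, 0, 0]

```text
clock: 3.3
position: [0.4238, 0.1445, 0.0351]
ee_rot: [-3.131, 0.249, -0.003]
force: [-0.4, -0.4, -0.1]
width: 1.0
```

>>> play_rows:
  motion:
    - [1, 0, 0, 0.5, 0, 0, 0]
    - [1, 0, 0, 1, 0, 0, 0]
    - [1, 0, 0, 1, 0, 0, 0]

```text
clock: 3.6
position: [0.4238, 0.1445, 0.0341]
ee_rot: [-3.131, 0.249, -0.003]
force: [0.5, 0.6, 0.6]
width: 1.0
```

>>> play_rows:
  motion:
    - [1, 0, 0, 0.5, 0, 0, 0]
    - [1, 0, 0, 1, 0, 0, 0]
    - [1, 0, 0, 1, 0, 0, 0]

```text
clock: 3.9
position: [0.4238, 0.1445, 0.0331]
ee_rot: [-3.131, 0.249, -0.003]
force: [-0.4, -0.6, 2.6]
width: 1.004
```

>>> play_rows:
  motion:
    - [1, 0, 0, 0.5, 0, 0, 0]
    - [1, 0, 0, 1, 0, 0, 0]
    - [1, 0, 0, 1, 0, 0, 0]

```text
clock: 4.2
position: [0.4238, 0.1445, 0.0321]
ee_rot: [-3.131, 0.249, -0.003]
force: [-0.5, -0.2, 2.5]
width: 0.998
```

Force is steady at about 2.5 N while the surface yields, so this is the release. I'll press further.

>>> play_rows:
  motion:
    - [1, 0, 0, 0.5, 0, 0, 0]
    - [1, 0, 0, 1.2, 0, 0, 0]
    - [1, 0, 0, 1.2, 0, 0, 0]

```text
clock: 4.5
position: [0.4238, 0.1446, 0.0308]
ee_rot: [-3.131, 0.249, -0.003]
force: [-0.8, 0.1, 4.3]
width: 0.999
```

>>> play_rows:
  motion:
    - [1, 0, 0, 0.5, 0, 0, 0]
    - [1, 0, 0, 0.8, 0, 0, 0]
    - [1, 0, 0, 0.8, 0, 0, 0]

```text
clock: 4.8
position: [0.4239, 0.1445, 0.03]
ee_rot: [-3.131, 0.249, -0.003]
force: [-0.7, 0.8, 5.0]
width: 0.997
```

```bash
python3 - <<'E'
from h import *
d=arm.get_image("scene");cv2.imwrite("pics/s3.png",cv2.resize(d["img"][180:330,210:400],None,fx=3,fy=3,interpolation=cv2.INTER_CUBIC))
C=cloud(d).reshape(-1,3);c0=np.array([.5225,.1087]);q=C[:,:2]-c0
x=q@[.987,-.163];y=q@[.163,.987];z=C[:,2]
m=(x>-.03)&(x<.06)&(y>-.07)&(y<-.02)&(z>.042)&(z<.1);print(m.sum(),np.c_[x,y,z][m].mean(0).round(3) if m.any() else 0)
E
```

```text
215 [-0.001 -0.043  0.061]
```

View pics/s3.png

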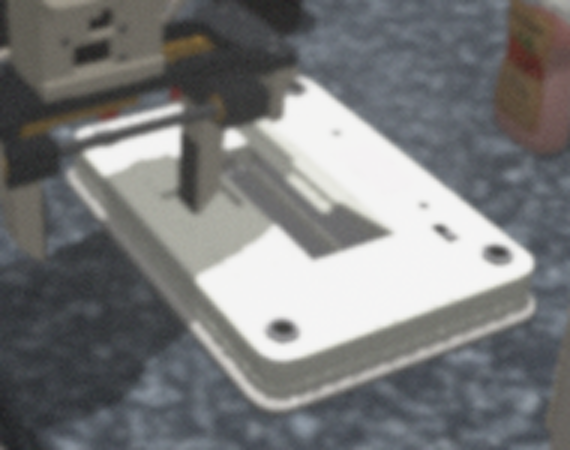

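The door has let go and is lifting, with the bay showing dark at about (320,230). I'll lift off and let it come up fully.

>>> play_rows:
  motion:
    - [1, 0, 0, -10, 0, 0, 0]
    - [1, 0, 0, -34, 0, 0, 0]
    - [1, 0, 10, -34, 0, 0, 0]
    - [1, 0, 18, -34, 0, 0, 0]
    - [1, 0, 18, -34, 0, 0, 0]
    - [1, 0, 18, -34, 0, 0, 0]
    - [1, 0, 18, -34, 0, 0, 0]
    - [1, 0, 18, -34, 0, 0, 0]
    - [1, 0, 18, -34, 0, 0, 0]
    - [1, 0, 18, -34, 0, 0, 0]

```text
clock: 5.85
position: [0.4209, 0.1268, 0.0639]
ee_rot: [-3.131, 0.249, -0.003]
force: [0.8, -0.6, -0.7]
width: 0.999
```

>>> play_rows:
  motion:
    - [1, 10, 0, 0, 0, 0, 0]
    - [1, 20, 0, 0, 0, 0, 0]
    - [1, 28, 0, 0, 0, 0, 0]
    - [1, 34, 0, 0, 0, 0, 0]
    - [1, 38, 0, 0, 0, 0, 0]
    - [1, 42, 0, 0, 0, 0, 0]
    - [1, 45, 0, 0, 0, 0, 0]
    - [1, 45, 0, 0, 0, 0, 0]

```text
clock: 6.65
position: [0.4621, 0.1202, 0.0639]
ee_rot: [-3.131, 0.248, 0.007]
force: [-13.2, 1.4, 16.0]
width: 1.003
```

```bash
python3 - <<'E'
from h import *
d=arm.get_image("scene");cv2.imwrite("pics/s4.png",cv2.resize(d["img"][170:330,210:400],None,fx=3,fy=3,interpolation=cv2.INTER_CUBIC))
print(arm.observe()["force"])
E
```

```text
[-12.13835211   1.45782303  15.62486139]
```

View pics/s4.png

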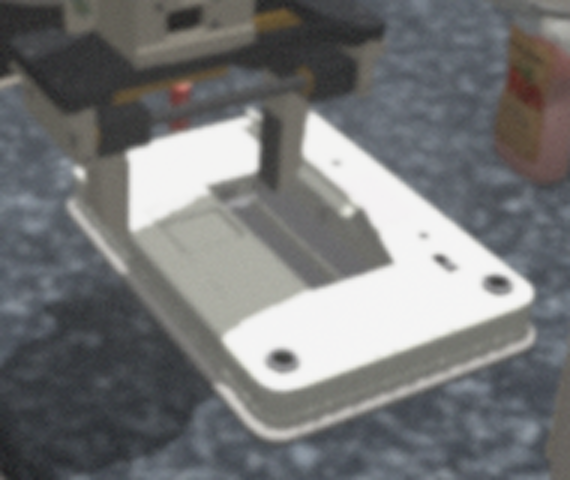

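The force is -13 N in x and +16 N in z, so the push is jamming along the door. I'll back off and check the door's real angle.

>>> play_rows:
  motion:
    - [1, -10, 0, 0, 0, 0, 0]
    - [1, -22, 0, 0, 0, 0, 0]
    - [1, -22, 0, 0, 0, 0, 0]
    - [1, -22, 0, 0, 0, 0, 0]
    - [1, -22, 0, 0, 0, 0, 0]
    - [1, -22, 0, 0, 0, 0, 0]

```text
clock: 7.3
position: [0.4408, 0.1236, 0.064]
ee_rot: [-3.131, 0.248, 0.006]
force: [-0.4, -0.3, -0.3]
width: 1.002
```

```bash
python3 - <<'E'
from h import *
s=arm.observe();print(s["position"],s["force"])
d=arm.get_image("scene");cv2.imwrite("pics/s5.png",cv2.resize(d["img"][170:330,210:400],None,fx=3,fy=3,interpolation=cv2.INTER_CUBIC))
R=cv2.Rodrigues(np.array(d["rvec"],float))[0];print("cam",-R.T@np.array(d["tvec"]).ravel())
c0=np.array([.5225,.1087])
for dd in(d,arm.get_image("top")):
  C=cloud(dd).reshape(-1,3);q=C[:,:2]-c0
  x=q@[.987,-.163];y=q@[.163,.987];z=C[:,2]
  for y0 in(-.065,-.05,-.03,-.015,.04):
    m=(x>-.04)&(x<.07)&(abs(y-y0)<.006)&(z>.04)&(z<.12);p=np.c_[x,z][m];print(y0,m.sum(),(p[np.argsort(p[:,1])][::max(1,len(p)//7)]*1000).round().tolist())
E
```

```text
[0.44084716 0.12356548 0.06402743] [-0.44039963 -0.31022373 -0.33242855]
cam [ 0.06334039 -0.36398347  0.47789578]
-0.065 40 [[30.0, 42.0], [26.0, 47.0], [23.0, 54.0], [21.0, 58.0], [15.0, 65.0], [13.0, 69.0], [10.0, 74.0], [6.0, 79.0]]
-0.05 66 [[29.0, 40.0], [21.0, 54.0], [12.0, 65.0], [1.0, 73.0], [3.0, 75.0], [7.0, 76.0], [5.0, 78.0], [3.0, 82.0]]
-0.03 49 [[29.0, 40.0], [20.0, 50.0], [-2.0, 73.0], [3.0, 74.0], [3.0, 75.0], [3.0, 77.0], [5.0, 80.0]]
-0.015 188 [[-32.0, 67.0], [2.0, 75.0], [-29.0, 81.0], [-32.0, 88.0], [-23.0, 96.0], [-32.0, 102.0], [-32.0, 110.0], [-20.0, 119.0]]
0.04 0 []
-0.065 0 []
-0.05 0 []
-0.03 0 []
-0.015 0 []
0.04 57 [[29.0, 41.0], [24.0, 52.0], [18.0, 60.0], [14.0, 69.0], [-0.0, 72.0], [3.0, 73.0], [8.0, 76.0], [4.0, 81.0]]
```

View pics/s5.png

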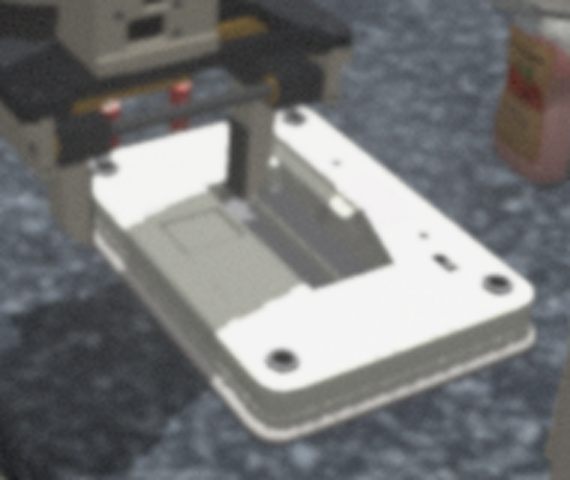

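The door stands at 1.0 rad with its edge at x=3, z=80 mm in the scale frame, and the scale has not moved. The vertical finger stuck on the edge, because a purely horizontal push needs the edge to slide up it. I'll follow the door's arc instead, lifting while pushing.

>>> play_rows:
  motion:
    - [1, 9, 0, 3, 0, 0, 0]
    - [1, 16, 0, 3, 0, 0, 0]
    - [1, 19, 0, 2, 0, 0, 0]
    - [1, 21, 0, 0, 0, 0, 0]
    - [1, 23, 0, -1.5, 0, 0, 0]
    - [1, 25, 0, -3, 0, 0, 0]
    - [1, 27, 0, -4, 0, 0, 0]
    - [1, 29, 0, -5, 0, 0, 0]
    - [1, 29, 0, -5, 0, 0, 0]

```text
clock: 8.3
position: [0.4697, 0.119, 0.0691]
ee_rot: [-3.131, 0.248, 0.005]
force: [-1.2, 0.1, 2.7]
width: 1.0
```

>>> play_rows:
  motion:
    - [1, 3, 0, -1.5, 0, 0, 0]
    - [1, 6, 0, -3, 0, 0, 0]
    - [1, 9, 0, -4, 0, 0, 0]
    - [1, 12, 0, -5, 0, 0, 0]
    - [1, 15, 0, -5.5, 0, 0, 0]
    - [1, 18, 0, -6, 0, 0, 0]
    - [1, 20, 0, -6, 0, 0, 0]
    - [1, 20, 0, -6, 0, 0, 0]

```text
clock: 9.1
position: [0.4898, 0.1157, 0.075]
ee_rot: [-3.131, 0.248, 0.005]
force: [0.0, 0.3, 0.1]
width: 1.007
```

```bash
python3 - <<'E'
from h import *
s=arm.observe();print(s["position"],s["force"])
c0=np.array([.5225,.1087])
for n in("scene","top"):
  dd=arm.get_image(n)
  if n=="scene":cv2.imwrite("pics/s6.png",cv2.resize(dd["img"][170:330,210:400],None,fx=3,fy=3,interpolation=cv2.INTER_CUBIC))
  C=cloud(dd).reshape(-1,3);q=C[:,:2]-c0
  x=q@[.987,-.163];y=q@[.163,.987];z=C[:,2]
  for y0 in(-.055,-.04,.05):
    m=(x>-.04)&(x<.1)&(abs(y-y0)<.006)&(z>.042)&(z<.12);p=np.c_[x,z][m];print(y0,m.sum(),(p[np.argsort(p[:,1])][::max(1,len(p)//7)]*1000).round().tolist())
E
```

```text
[0.48976251 0.11573371 0.0750462 ] [0.01371481 0.33864103 0.07990472]
-0.055 151 [[32.0, 42.0], [34.0, 50.0], [34.0, 56.0], [36.0, 65.0], [36.0, 72.0], [35.0, 81.0], [33.0, 85.0], [38.0, 89.0]]
-0.04 130 [[33.0, 43.0], [33.0, 48.0], [34.0, 56.0], [31.0, 61.0], [35.0, 69.0], [29.0, 84.0], [29.0, 86.0], [28.0, 89.0]]
0.05 84 [[34.0, 42.0], [34.0, 49.0], [37.0, 54.0], [35.0, 61.0], [37.0, 65.0], [37.0, 73.0], [30.0, 85.0]]
-0.055 0 []
-0.04 0 []
0.05 39 [[34.0, 43.0], [34.0, 52.0], [36.0, 67.0], [34.0, 82.0], [38.0, 83.0], [41.0, 85.0], [41.0, 86.0], [31.0, 87.0]]
```

View pics/s6.png

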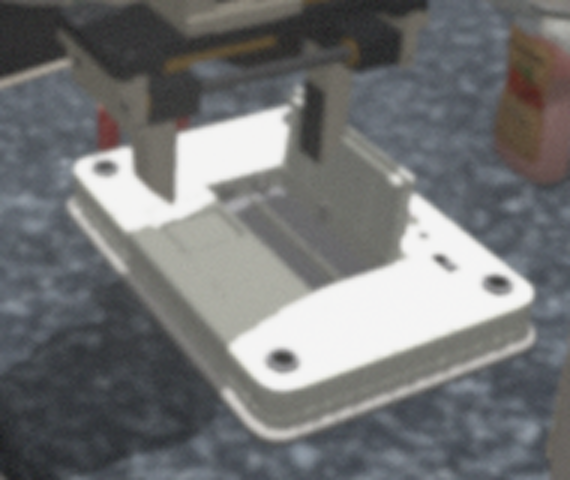

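The door stands about upright. I'll push on past 1.75 rad.

>>> play_rows:
  motion:
    - [1, 4, 0, 0, 0, 0, 0]
    - [1, 8, 0, 0, 0, 0, 0]
    - [1, 12, 0, 1, 0, 0, 0]
    - [1, 15, 0, 2, 0, 0, 0]
    - [1, 18, 0, 3, 0, 0, 0]
    - [1, 21, 0, 3, 0, 0, 0]
    - [1, 23, 0, 3, 0, 0, 0]
    - [1, 23, 0, 3, 0, 0, 0]

```text
clock: 10.0
position: [0.5084, 0.1127, 0.0717]
ee_rot: [-3.131, 0.247, 0.017]
force: [-16.1, 2.3, 16.9]
width: 1.001
```

>>> play_rows:
  motion:
    - [1, -10, 0, 0, 0, 0, 0]
    - [1, -30, 0, -5, 0, 0, 0]
    - [1, -70, 0, -40, 0, 0, 0]
    - [1, -110, 0, -80, 0, 0, 0]
    - [1, -130, 0, -120, 0, 0, 0]
    - [1, -130, 0, -120, 0, 0, 0]
    - [1, -130, 0, -120, 0, 0, 0]
    - [1, -130, 0, -120, 0, 0, 0]

```text
clock: 10.8
position: [0.3814, 0.1328, 0.1924]
ee_rot: [-3.131, 0.247, 0.017]
force: [0.2, 0.8, 0.0]
width: 0.994
```

>>> play_rows:
  motion:
    - [1, 0, 0, 0, 0, 0, 0]
    - [1, 0, 0, 0, 0, 0, 0]
    - [1, 0, 0, 0, 0, 0, 0]
    - [1, 0, 0, 0, 0, 0, 0]
    - [1, 0, 0, 0, 0, 0, 0]
    - [1, 0, 0, 0, 0, 0, 0]
    - [1, 0, 0, 0, 0, 0, 0]

```text
clock: 11.5
position: [0.3814, 0.1328, 0.1925]
ee_rot: [-3.131, 0.247, 0.017]
force: [0.6, 0.6, 0.9]
width: 0.998
```

```bash
python3 - <<'E'
from h import *
s=arm.observe();print(s["position"],s["force"])
c0=np.array([.5225,.1087]);ims=[]
for n in("scene","top"):
  dd=arm.get_image(n);f=(150,330,200,400) if n=="scene" else (130,265,160,385)
  i=dd["img"][f[0]:f[1],f[2]:f[3]];ims.append(cv2.resize(i,(int(i.shape[1]*300/i.shape[0]),300),interpolation=cv2.INTER_CUBIC))
  C=cloud(dd);
  if n=="top":
    for u,v in((251,186),(250,210)):
      q=C[v-6:v+7,u-6:u+7].reshape(-1,3);q=q[q[:,2]>.03];print("bat",len(q),np.median(q,0).round(3) if len(q) else 0)
    q=C[140:190,165:225].reshape(-1,3);q=q[q[:,2]>.085];print("mug",q.min(0),q.max(0))
  C=C.reshape(-1,3);q=C[:,:2]-c0
  x=q@[.987,-.163];y=q@[.163,.987];z=C[:,2]
  for y0 in(-.055,-.02,.03):
    m=(x>-.04)&(x<.1)&(abs(y-y0)<.006)&(z>.042)&(z<.12);p=np.c_[x,z][m];print(y0,m.sum(),(p[np.argsort(p[:,1])][::max(1,len(p)//6)]*1000).round().tolist())
w=max(i.shape[1] for i in ims);cv2.imwrite("pics/s7.png",np.vstack([np.pad(i,((0,0),(0,w-i.shape[1]),(0,0))) for i in ims]))
E
```

```text
[0.38144249 0.13283235 0.19245255] [0.59197266 0.64972867 0.85673146]
-0.055 172 [[36.0, 43.0], [40.0, 51.0], [40.0, 58.0], [47.0, 66.0], [48.0, 73.0], [54.0, 82.0], [48.0, 87.0]]
-0.02 133 [[35.0, 42.0], [41.0, 50.0], [42.0, 57.0], [45.0, 63.0], [50.0, 70.0], [54.0, 83.0], [46.0, 88.0]]
0.03 122 [[33.0, 42.0], [39.0, 50.0], [43.0, 57.0], [46.0, 65.0], [50.0, 71.0], [45.0, 82.0], [46.0, 87.0]]
bat 34 [0.56  0.262 0.048]
bat 31 [0.503 0.266 0.049]
mug [0.56894901 0.33775837 0.08500396] [0.6467607  0.44357005 0.10563652]
-0.055 49 [[36.0, 43.0], [40.0, 49.0], [44.0, 55.0], [46.0, 63.0], [54.0, 74.0], [52.0, 80.0], [46.0, 84.0]]
-0.02 61 [[38.0, 42.0], [39.0, 51.0], [44.0, 57.0], [47.0, 65.0], [50.0, 80.0], [52.0, 82.0], [46.0, 86.0]]
0.03 60 [[39.0, 43.0], [40.0, 51.0], [46.0, 60.0], [45.0, 67.0], [55.0, 80.0], [56.0, 83.0]]
```

View pics/s7.png

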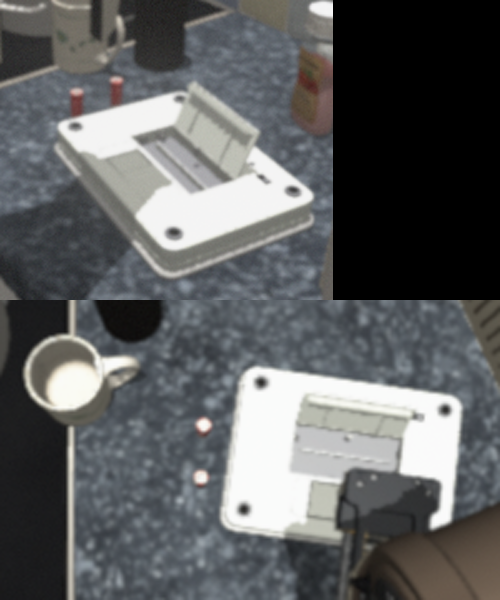

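```bash
python3 -c "
from cell import arm
print(arm.sign_off())"
```

```text
the job is handed in; nothing more can be done
None
```

The battery bay is open and the job is handed in, at about 12 s on the robot's clock. I spotted the release outline in the top view, then felt it give at about 2.5 N under one fingertip. I pressed it in to about 5 N and the door sprang up. Then I pushed the door over along its arc and backed away.

**Final checks:**
- **Door:** it leans at about 1.98 rad, which is its stop, and the bay stands open.
- **Batteries and mug:** they measure within about 2 mm of where they started, which is within camera error.
- **Scale:** its hinge line shows no measurable shift.
- **Robot:** the arm is clear, with the tool at 0.19 m height and no contact force.

**What did not go cleanly:**
- **First push on the door:** it jammed at about 20 N because I pushed horizontally against the sprung edge. I backed off and followed the arc, which took only about 3 N.
- **End of the final push:** the force reached about 23 N with the door at its stop. I saw no effect from either push, and both were well below the 40 N and 120 N limits.

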